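Stow the wire brush and fold the lid stay

ROBOT

A 6-joint arm with a two-finger parallel gripper is mounted at the origin on the work surface. World frame = base frame: x ahead of the robot, y to its left, z up, the work surface at z = 0. Lengths are in mm, angles in rad, forces in N, time in s.
With the tool pointing down it reaches from about 325 to 875 mm from the base axis. Payload 4.4 kg.
Tool frame: the origin (TCP) lies midway between the tips of the shut fingers; the grasp point (between the pads) lies arm.tcp_to_grasp behind it (arm.tcp_to_grasp is the distance from the TCP to the grasp point, in mm); z points along the fingers, y is the direction in which the jaws open and shut (so a half turn about z gives the same grasp; the last joint's range is limited). The gripper opens to 85 mm and grips with 20 to 120 N. Pads are 22 mm wide; open, the fingers measure 114 mm over their backs; the gripper's body (76 mm by 85 mm) begins 54 mm behind the grasp point. The pads swing forward as they close: fully open they stand 13 mm farther back than shut.
Start: joints at [1.036, 0.207, 1.542, -0, 1.393, -0.15], TCP at [215.316, 533.166, 231.282] pointing down, gripper open.
Joint ranges: [-2.73, 2.73], [-0.86, 2.22], [0.23, 2.46], [-1.11, 4.25], [0.08, 2.63], [-2.82, 2.82]. Speed limits (rad/s): [2.79, 2.79, 3.14, 3.14, 3.14, 3.14].

INTERFACE

Orientations are given as a rotation vector (axis times angle).
In Python, from bench import arm gives the robot as it stands. The module is installed in compiled form; this text tells all that it offers.
- The arm moves only by the tool drive_tool, never from a script. Its argument "steps" is a list that holds one entry, the list of rows, each a list of 7 numbers: the closure in counts, from 0 (fully open) to 255 (shut), then the shift along the tool's x, y, z in units of 60 mm (1.0 is 60 mm), then the turn, a rotation vector about the tool's x, y, z in units of 10 degrees (1.0 is 10 degrees). A call has 1 to 12 rows; each row shifts and turns the commanded pose from where the row before left it, along the tool's axes as they then stand; what a row does not reach is not made up. A row lasts 1/8 s, in which the tool goes at most 62.5 mm and 10.7 degrees, less where a joint would pass 70% of its speed; a pose out of reach is approached as far as the arm can. A call is refused whole if a number of a shift passes 1 or a number of a turn 1, either way. A call with a gripper value outside its range is refused whole. The fingers move at their own pace and stop on an object; "squeeze" is the grip in N (left out, the last holds). Time passes only in rows, so rows that do not move let the fingers close. It gives the time, the measured TCP pose, the force and the opening at its end, in the units of the state.
- arm.get_state(): the state, without advancing time (a new reading comes with each control period).
- arm.read_camera(name): name is "scene" or "top" or "wrist"; returns a dict with "pixels" (420x560x3 uint8, red, green, blue), "fx", "fy", "cx", "cy" (pixels), "R" (3x3) and "t" (3): a world point X has camera coordinates R X + t. Camera axes: x right, y down, z forward; pixel columns grow to the right and rows downward; lengths in mm; the calibration is good to about 2 mm. A picture is of the moment at which its call begins. There is no depth.
- arm.close_job(): hands the job in, once; it reports no verdict.
The state is a dict: "clock": time; "joint_positions": joint angles; "joint_vel": joint speeds; "effort": joint torques, N m; "tool_pos": TCP position; "tool_rot": TCP orientation; "force": force on the tool from outside, world axes, zero at the start; "moment": the same for the moment, N m; "grip_width": finger opening in mm.
Only numpy, scipy, OpenCV 4.12 (cv2) and the standard library are available. Lean on these libraries where they do the work, as an engineer would, in place of code of your own. Each camera call takes 0.05 s, during which the arm holds its last target.

TASK

Put the wire brush away in the empty bay of the blue kit box: raise the lid by its yellow handle until the folding stay has snapped past straight and holds the lid by itself, let go, and lay the brush in the bay. Then release the stay by its red grip, so that the lid lifts a touch and the knee folds back, and lower the lid fully shut by hand, never letting it fall or slam; leave the other things on the bench alone.

Things in the scene. Friction and masses are not known exactly. Their poses are not given: they have to be found in the camera images.
- kit_box: Blue steel box fixed to the bench, 170 (its x) x 230 (its y) x 100 mm high, walls and floor 5 mm. Origin: centre of its underside; z up; its own -x side is the front (towards the robot), where the lid's handle is. Inside, a 4 mm partition 75 mm high across its y at y = +15 mm parts a bay of welding rods (filled, +y side) from the empty brush bay (-y side: 160 mm along x, 123 mm along y).
- brush_bay (a point): Centre of the floor of the empty bay, 5 mm above the box's underside; axes as the box. The box rim is 95 mm above this point.
- box_hinge (a point): Middle of the lid's hinge axis, on the box's rear top edge (85 mm behind the box's centre, 100 mm above its underside); the axis runs along the box's y.
- lid (a joint): Lid angle, rad: 0 shut, growing as the front edge rises. The straight stay (dead point) ends its rise a little above 1.3, felt as a hard stop; locked, it rests about 0.06 lower. Plate 230 x 170 x 6 mm, 0.65 kg. The hinge rubs (0.16 N m): with the knee folded the lid stays where left above about 1.0 rad, and from lower falls shut fast unless held. Moving it by the handle takes 1 to 5 N.
- lid_handle (a point): Middle of the lid's yellow round handle bar: diameter 12 mm, along the box's y, 88 mm clear between its two flat arms. It lies in the plane of the lid, 40 mm beyond the lid's front edge (34 mm of clear gap for a finger) and 210 mm from the hinge axis. Lid shut, it is 104 mm above the bench and 40 mm in front of the box. Pinched across, it may turn between the fingers as the lid swings.
- stay_knee (a joint): Knee angle of the folding stay, rad: 0 lid shut (folded), 2.86 both bars in line (dead point), 3.385 on its stop, locked. A light spring urges it towards the lock: pull the lid up to the dead point, let go, and it snaps past and locks. If folded back from the lock and let go above about 2.2 it springs into lock again; between 2.0 and 1.5 knee and lid stay; further, the lid drops.
- stay_pivot (a point): Point on the axis (along the box's y) of the stay's lower pivot, at the same y as knee_grip: 35 mm in front of the box's centre, 169 mm to its +y side, 100 mm above its underside. The stay is outside the box's +y wall: two steel bars, 71 mm between pivots, from here to the knee and from there to the lid's side, 100 mm from the hinge. The grip swings about this axis at 71 mm.
- knee_grip (a point): Red round grip at the knee: diameter 16 mm, 66 mm long, along the box's y; it ends 28 mm further out than this point on its axis. Seen from stay_pivot it lies rearwards and up at 60 deg over level when locked, 44 deg in line, about 20 deg when folded enough to stay (knee 1.85). To unlock, shove it rearwards and down along that arc, some 3 to 5 N; this first lifts the lid a little. Shut, it is 30 mm up.
- brush: Wire brush lying bristles down: wooden back 130 x 32 x 18 mm on a dark bristle block 110 x 24 x 16 mm, 34 mm high in all, about 0.15 kg. Origin: centre of its underside; x along its length, z up.
- magnet_square: Bystander: red L-shaped magnetic square, 100 x 98 x 24 mm, lying flat; origin under the middle of its long leg.
- spray_can: Bystander: green spray can, diameter 60, 170 mm high, standing; origin at its foot.
- rod_carton: Bystander: cardboard carton 80 x 160 x 50 mm; origin under its centre.
Mind the look-alikes: they are no part of the job. Several things look just like the brush: the one meant starts nearest to the robot's base.

How it is judged (in metres and radians):
On the way, in this order (a step that is already met when the one before it is completed fails the run):
1. the lid is up, its stay past straight and locked, and the robot has let go of the lid and stay (value of joint stay_knee above 3.2 rad and value of joint lid above 1.25 rad and contact force between each of the arm, the fingers and kit_box below 0.2 N), for 0.3 s.
2. the brush lies in the empty bay, let go, with the lid still locked open (value of joint stay_knee above 3.2 rad and x of brush in the frame of brush_bay between -0.08 and 0.08 m and y of brush in the frame of brush_bay between -0.062 and 0.062 m and z of brush in the frame of brush_bay below 0.05 m and contact force between the fingers and brush below 0.1 N), for 0.2 s.
3. the knee of the stay is folded back past straight with the lid still up (value of joint stay_knee below 2.6 rad and value of joint lid above 0.8 rad), for 0.1 s.
At the end, for the whole second after the job is handed in: The lid is shut (within 0.04 rad) with the brush at rest in the empty bay (value of joint lid below 0.04 rad and x of brush in the frame of brush_bay between -0.08 and 0.08 m and y of brush in the frame of brush_bay between -0.062 and 0.062 m and z of brush in the frame of brush_bay below 0.06 m and linear speed of brush below 0.02 m/s); the robot touches nothing.
It fails at once if the lid falls or slams (shutting faster than 2.6 rad/s) (velocity of joint lid below -2.6 rad/s).
It fails at once if the magnetic square is disturbed (moved over 25 mm) (distance of magnet_square from where it was at the start of the episode above 0.025 m).
It fails at once if the spray can is disturbed (moved over 25 mm) (distance of spray_can from where it was at the start of the episode above 0.025 m).
It fails at once if the rod carton is disturbed (moved over 25 mm) (distance of rod_carton from where it was at the start of the episode above 0.025 m).
It also fails if it takes over 72 s, if anything falls off the work surface, if the arm or the gripper's body presses on something with over 40 N, if the wrist force passes 120 N, or if a joint passes its speed limit or range.

## Working session

There is one attempt and no reset: what is moved stays moved. The work goes in short steps, Python scripts to look and compute and a tool call to move; the robot and the scene stay as the last step left them, time stands still between calls to the robot, and variables do not carry over. Pictures are saved under pics/ and viewed, and the job is handed in when it is done.

Besides the shell and the picture viewer there is one more tool, called after "Call:" as a command line: name --argument value ..., lists and objects as JSON in quotes. drive_tool: Moves the arm, as the interface text tells. Its arguments: {"type":"object","properties":{"steps":{"type":"array","items":{"type":"array","items":{"type":"array","items":{"type":"number"}}}},"squeeze":{"type":"number"}},"required":["steps"]}

```bash
mkdir -p pics; ls; cat > h.py <<'E'
import numpy as np,cv2
from bench import arm
from scipy.spatial.transform import Rotation as Ro
def snap(n,f):
    c=arm.read_camera(n); cv2.imwrite('pics/'+f,cv2.cvtColor(c['pixels'],cv2.COLOR_RGB2BGR))
    np.savez('pics/'+f+'.npz',**c); return c
def proj(c,X):
    p=np.asarray(c['R'])@np.asarray(X,float)+np.asarray(c['t']).ravel(); return [c['fx']*p[0]/p[2]+c['cx'],c['fy']*p[1]/p[2]+c['cy']]
def ray(c,u,v,z):
    R=np.asarray(c['R']);t=np.asarray(c['t']).ravel();o=-R.T@t
    d=R.T@np.array([(u-c['cx'])/c['fx'],(v-c['cy'])/c['fy'],1]); return o+d*(z-o[2])/d[2]
E
python3 - <<'E'
from h import *
for n in('scene','top','wrist'):
    c=snap(n,n+'0.png');print(n,c['fx'],np.round(-np.array(c['R']).T@np.array(c['t']).ravel()),np.round(c['R'],2).tolist())
print(arm.get_state(),arm.tcp_to_grasp)
E
```

```text
pics
scene 496.2783349677472 [1816.   14. 1228.] [[-0.01, 1.0, -0.0], [0.68, 0.01, -0.74], [-0.74, -0.01, -0.68]]
top 417.81537743500184 [ 283.  -13. 1388.] [[0.07, -1.0, 0.0], [-0.97, -0.07, -0.22], [0.22, 0.01, -0.98]]
wrist 326.89183271528776 [141. 563. 372.] [[0.38, 0.93, -0.0], [0.88, -0.36, 0.31], [0.29, -0.12, -0.95]]
{'clock': 0.15, 'joint_positions': array([ 1.03652734e+00,  2.07257497e-01,  1.54262557e+00,  2.52187002e-05,
        1.39346082e+00, -1.50496209e-01]), 'joint_vel': array([-1.94689451e-03, -2.25085394e-03, -4.53476588e-03,  1.30186778e-04,
       -1.31410741e-03,  6.76258448e-06]), 'effort': array([-9.33422270e-04, -3.83509290e+01, -2.92034841e+01, -3.10957148e-04,
        6.70899884e-03,  9.92876778e-06]), 'tool_pos': array([214.9990848 , 532.67573184, 230.37371923]), 'tool_rot': array([-5.99026379e-01, -3.08333010e+00,  2.57756535e-03]), 'force': array([-0.30879364,  0.40551043, -0.25919885]), 'moment': array([0.03686148, 0.07913573, 0.03872247]), 'grip_width': 85.43809624805945} 18.700000000000003
```

View pics/scene0.png

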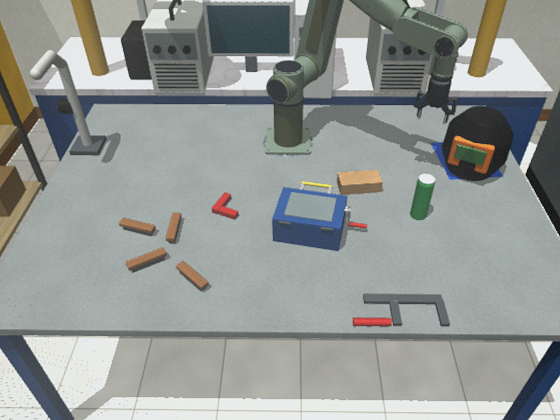

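View pics/top0.png

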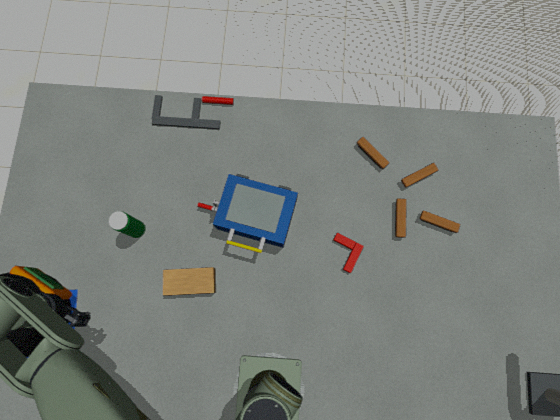

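View pics/wrist0.png

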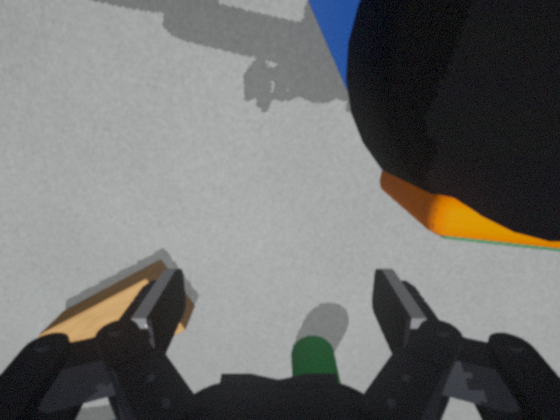

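The top view shows four brush look-alikes at about (373,152), (420,175), (401,217) and (440,222). The box is at (257,210) with its yellow handle at (245,247) and red grip at (205,206). Next I'll enlarge and measure.

```bash
python3 - <<'E'
from h import *
c=dict(np.load('pics/top0.png.npz'))
for u,v in[(373,152),(420,175),(401,217),(440,222)]:
    p=ray(c,u,v,34);print((u,v),np.round(p),np.hypot(p[0],p[1]))
im=cv2.imread('pics/top0.png')
cv2.imwrite('pics/cA.png',cv2.resize(im[160:270,185:315],None,fx=6,fy=5.4545,interpolation=cv2.INTER_CUBIC)[:600])
cv2.imwrite('pics/cB.png',cv2.resize(im[125:250,330:470],None,fx=4.8,fy=4.8,interpolation=cv2.INTER_CUBIC))
im=cv2.imread('pics/scene0.png')
cv2.imwrite('pics/cC.png',cv2.resize(im[170:255,260:380],None,fx=6,fy=6,interpolation=cv2.INTER_CUBIC))
E
```

```text
(373, 152) [ 786. -299.   34.] 841.1425578941521
(420, 175) [ 716. -459.   34.] 850.3061385064053
(401, 217) [ 567. -396.   34.] 691.433247855244
(440, 222) [ 559. -524.   34.] 766.5430239472125
```

View pics/cA.png

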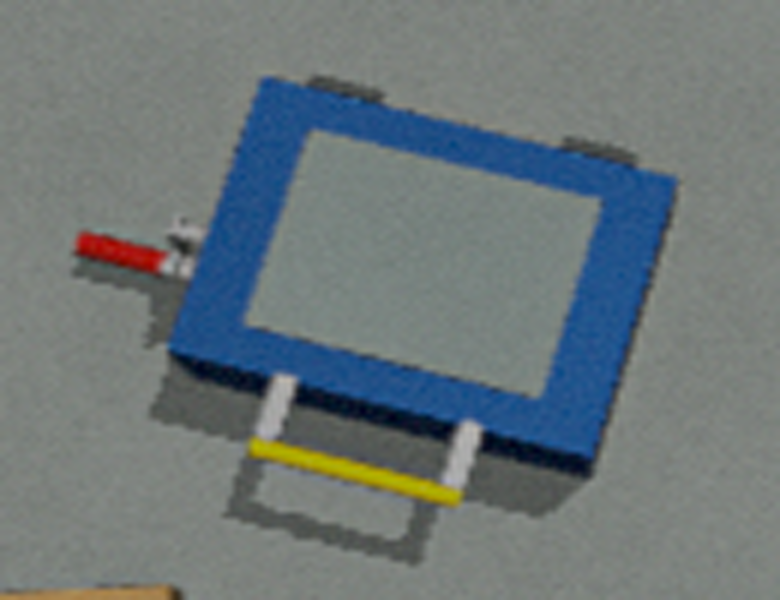

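View pics/cB.png

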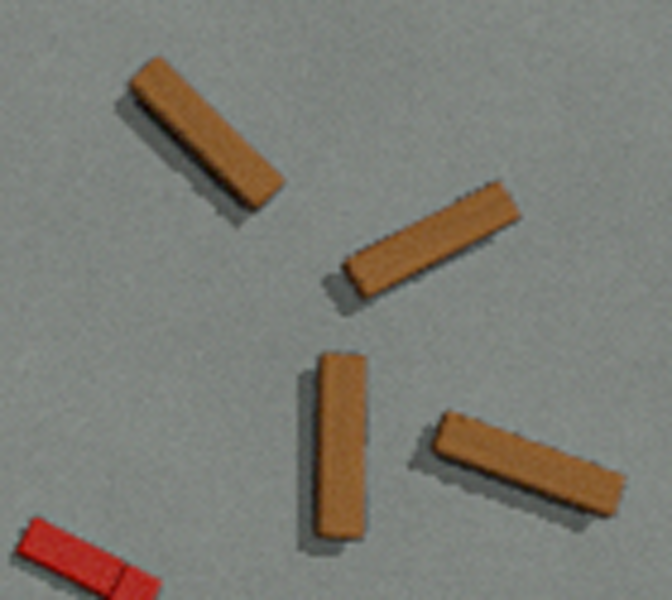

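View pics/cC.png

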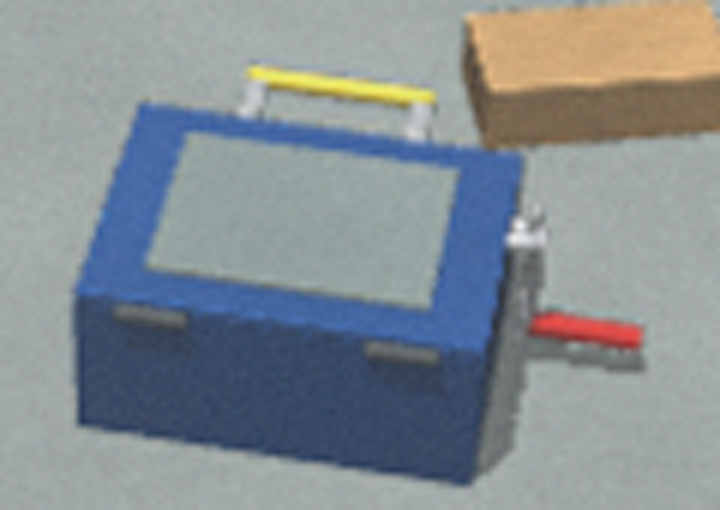

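The four brush candidates are at (373,152), (420,175), (401,217) and (440,222). The one at (401,217) is nearest the base (691 mm against 767, 841 and 850 mm), and the enlarged crop confirms it stands clear, lying along world x. Next I'll fit the box pose.

```bash
cat > fit.py <<'E'
from h import *
from scipy.optimize import least_squares
T=dict(np.load('pics/top0.png.npz'));S=dict(np.load('pics/scene0.png.npz'))
a=lambda u,v:(185+u/6,160+v/5.4545); b=lambda u,v:(260+u/6,170+v/6)
obs=[(T,(85,115,107),a(263,78)),(T,(85,-115,107),a(677,178)),(T,(-85,115,107),a(172,350)),(T,(-85,-115,107),a(595,458)),
(T,(-125,0,104),a(356,471)),(T,(-125,0,104),a(356,471)),
(S,(85,-115,107),b(80,290)),(S,(85,115,107),b(487,350)),(S,(-85,-115,107),b(140,103)),(S,(-85,115,107),b(523,155)),
(S,(-125,0,104),b(342,85)),(S,(85,-115,0),b(80,425)),(S,(85,115,0),b(472,483))]
def w(p,L): return np.array([p[0]+np.cos(p[2])*L[0]-np.sin(p[2])*L[1],p[1]+np.sin(p[2])*L[0]+np.cos(p[2])*L[1],L[2]])
def f(p): return np.concatenate([np.array(proj(c,w(p,L)))-o for c,L,o in obs])
if __name__=='__main__':
    r=least_squares(f,[590,80,0.]);print(r.x,np.round(r.fun.reshape(-1,2),1).tolist())
    p=r.x
    for n,L in dict(handle=(-125,0,104),hinge=(85,0,100),pivot=(-35,169,100),bay=(0,-48.5,5),grip=(30,169,30)).items():
        print(n,np.round(w(p,L),1),np.round(proj(T,w(p,L))),np.round(proj(S,w(p,L))))
    # brush
    im=cv2.imread('pics/top0.png');h=cv2.cvtColor(im,cv2.COLOR_BGR2HSV)
    m=cv2.inRange(h,(5,90,60),(20,255,255))[190:245,388:413]
    ys,xs=np.nonzero(m);pts=np.array([ray(T,x+388,y+190,34)[:2] for x,y in zip(xs,ys)])
    print(cv2.minAreaRect(pts.astype(np.float32)))
    for nm,(u,v) in dict(c1=(163,268),c2=(214,266),c3=(215,295),c4=(163,297),can=(120,220)).items(): print(nm,np.round(ray(T,u,v,170 if nm=='can' else 50)))
    print(np.round(ray(T,335,236,24)),np.round(ray(T,348,272,24)))
E
python3 fit.py
```

```text
[ 5.47243096e+02  8.13303344e+01 -1.94792644e-01] [[-1.1, -0.6], [-0.4, -0.5], [-1.7, 0.3], [-0.7, -0.1], [-0.4, 0.3], [-0.4, 0.3], [-1.6, 0.1], [-0.4, -0.1], [-0.8, -0.4], [-0.3, -0.6], [-0.9, 0.4], [-0.9, 0.3], [-0.2, 0.5]]
handle [424.6 105.5 104. ] [244. 247.] [316. 185.]
hinge [630.6  64.9 100. ] [263. 183.] [306. 225.]
pivot [545.6 253.9 100. ] [201. 205.] [361. 208.]
bay [537.9  33.7   5. ] [271. 218.] [296. 226.]
grip [609.4 241.3  30. ] [210. 191.] [357. 236.]
((565.7227783203125, -394.25762939453125), (126.11137390136719, 29.883272171020508), 0.3366268575191498)
c1 [345. 360.  50.]
c2 [363. 200.  50.]
c3 [273. 187.  50.]
c4 [256. 349.  50.]
can [470. 472. 170.]
[ 490. -183.   24.] [ 376. -229.   24.]
```

```bash
cat >> h.py <<'E'
P=np.array([547.2,81.3]);YAW=-0.195
def loc(L):
    c,s=np.cos(YAW),np.sin(YAW);return np.array([P[0]+c*L[0]-s*L[1],P[1]+s*L[0]+c*L[1],L[2]])
def down(az):  # tool x azimuth, z down
    x=np.array([np.cos(az),np.sin(az),0]);z=np.array([0,0,-1.]);return Ro.from_matrix(np.column_stack([x,np.cross(z,x),z]))
def state():
    s=arm.get_state();return s,np.array(s['tool_pos']),Ro.from_rotvec(s['tool_rot'])
def plan(tgt,R1,N,p=None,R=None):
    s,p0,R0=state(); p=p0 if p is None else p; R=R0 if R is None else R
    dr=(R.inv()*R1).as_rotvec()
    for i in range(N):
        a=Ro.from_rotvec(dr*i/N);Rc=R*a
        d=Rc.inv().apply((np.array(tgt)-p)/N)/60
        print(np.round(d,3).tolist(),np.round(np.degrees(dr/N)/10,3).tolist())
    print('total',np.round(R.inv().apply(np.array(tgt)-p),1))
E
python3 - <<'E'
from h import *
tgt=loc((-125,0,230));print(tgt)
plan(tgt,down(YAW+np.pi/2),10)
E
```

```text
[424.56904131 105.52081687 230.        ]
[-0.59, -0.529, 0.001] [-0.001, 0.001, 0.792]
[-0.658, -0.443, 0.001] [-0.001, 0.001, 0.792]
[-0.712, -0.348, 0.001] [-0.001, 0.001, 0.792]
[-0.754, -0.247, 0.001] [-0.001, 0.001, 0.792]
[-0.78, -0.14, 0.001] [-0.001, 0.001, 0.792]
[-0.792, -0.032, 0.001] [-0.001, 0.001, 0.792]
[-0.789, 0.078, 0.001] [-0.001, 0.001, 0.792]
[-0.771, 0.186, 0.001] [-0.001, 0.001, 0.792]
[-0.738, 0.29, 0.001] [-0.001, 0.001, 0.792]
[-0.691, 0.389, 0.001] [-0.001, 0.001, 0.792]
total [-354.3 -317.6    0.8]
```

Call:
drive_tool --steps '[[[165,-0.59,-0.53,0,0,0,0.79],[165,-0.66,-0.44,0,0,0,0.79],[165,-0.71,-0.35,0,0,0,0.79],[165,-0.75,-0.25,0,0,0,0.79],[165,-0.78,-0.14,0,0,0,0.79],[165,-0.79,-0.03,0,0,0,0.79],[165,-0.79,0.08,0,0,0,0.79],[165,-0.77,0.19,0,0,0,0.79],[165,-0.74,0.29,0,0,0,0.79],[165,-0.69,0.39,0,0,0,0.79],[165,0,0,0,0,0,0]]]' --squeeze 40

```text
clock: 1.52
tool_pos: [426.6, 104.1, 231.2]
tool_rot: [2.429, 1.992, -0.001]
force: [-0.6, -0.5, -0.0]
grip_width: 30.2
```

```bash
python3 - <<'E'
from h import *
s,p,R=state();print(s['clock'],p,s['grip_width'],s['force'])
plan(loc((-125,0,85)),down(YAW+np.pi/2),1)
c=snap('wrist','w1.png');print(np.round(proj(c,loc((-125,-44,104)))),np.round(proj(c,loc((-125,44,104)))))
E
```

```text
1.525 [426.62333997 104.13835686 231.18221519] 30.24505938390556 [-0.56241248 -0.48570419 -0.02152927]
[0.017, -0.038, 2.436] [0.001, 0.003, -0.013]
total [  1.   -2.3 146.2]
[275. 244.] [275. 146.]
```

View pics/w1.png

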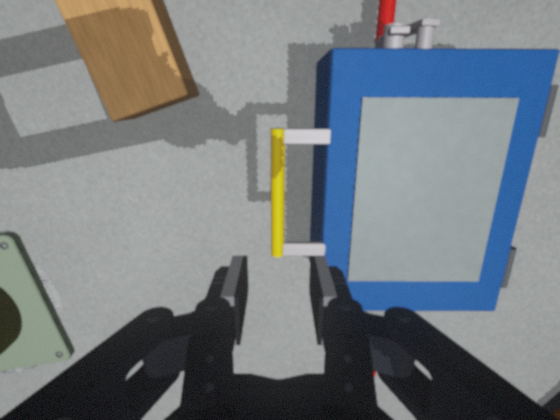

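The wrist view shows the yellow bar at column 278, rows 131–256. That is 3 px from the prediction (275), so the jaws (centred near 280) straddle it. I'll go down and pinch.

Call:
drive_tool --steps '[[[165,0,0,0.5,0,0,0],[165,0,0,0.5,0,0,0],[165,0,0,0.5,0,0,0],[165,0,0,0.5,0,0,0],[165,0,0,0.4,0,0,0],[165,0,0,0,0,0,0],[230,0,0,0,0,0,0],[230,0,0,0,0,0,0],[230,0,0,0,0,0,0],[230,0,0,0,0,0,0]]]' --squeeze 30

```text
clock: 2.82
tool_pos: [426.3, 107.3, 88.2]
tool_rot: [-2.424, -1.998, -0.003]
force: [-0.2, 4.4, 1.9]
grip_width: 11.1
```

```bash
python3 - <<'E'
from h import *
s,p,R=state();print(s['clock'],p,s['grip_width'],s['force'])
c=snap('wrist','w2.png')
# arc rows, dir tool: y=+local x, z=down
r=210;a0=0.02
prev=None
for i in range(0,30):
    a=a0+0.05*i
    q=np.array([-r*np.cos(a),r*np.sin(a)])
    if prev is not None: print(i,round(a-a0,2),np.round([(q-prev)[0]/60,-(q-prev)[1]/60],3),np.round(q-np.array([-r*np.cos(a0),r*np.sin(a0)]),1))
    prev=q
E
```

```text
2.825 [426.30842788 107.3017691   88.19112128] 11.085319763289151 [-0.22388939  4.37602665  1.89294095]
1 0.05 [ 0.008 -0.175] [ 0.5 10.5]
2 0.1 [ 0.017 -0.174] [ 1.5 20.9]
3 0.15 [ 0.025 -0.173] [ 3.  31.3]
4 0.2 [ 0.034 -0.172] [ 5.  41.6]
5 0.25 [ 0.042 -0.17 ] [ 7.6 51.8]
6 0.3 [ 0.051 -0.167] [10.6 61.9]
7 0.35 [ 0.059 -0.165] [14.2 71.7]
8 0.4 [ 0.067 -0.162] [18.2 81.4]
9 0.45 [ 0.075 -0.158] [22.7 90.9]
10 0.5 [ 0.083 -0.154] [ 27.7 100.1]
11 0.55 [ 0.091 -0.15 ] [ 33.2 109.1]
12 0.6 [ 0.098 -0.145] [ 39.  117.8]
13 0.65 [ 0.105 -0.14 ] [ 45.4 126.2]
14 0.7 [ 0.112 -0.134] [ 52.1 134.3]
15 0.75 [ 0.119 -0.129] [ 59.2 142. ]
16 0.8 [ 0.125 -0.123] [ 66.7 149.3]
17 0.85 [ 0.131 -0.116] [ 74.5 156.3]
18 0.9 [ 0.137 -0.109] [ 82.7 162.9]
19 0.95 [ 0.142 -0.102] [ 91.2 169. ]
20 1.0 [ 0.147 -0.095] [100.1 174.7]
21 1.05 [ 0.151 -0.088] [109.1 180. ]
22 1.1 [ 0.156 -0.08 ] [118.5 184.8]
23 1.15 [ 0.159 -0.072] [128.  189.2]
24 1.2 [ 0.163 -0.064] [137.8 193. ]
25 1.25 [ 0.166 -0.056] [147.7 196.4]
26 1.3 [ 0.168 -0.048] [157.8 199.2]
27 1.35 [ 0.171 -0.039] [168.1 201.6]
28 1.4 [ 0.172 -0.031] [178.4 203.4]
29 1.45 [ 0.174 -0.022] [188.8 204.7]
```

View pics/w2.png

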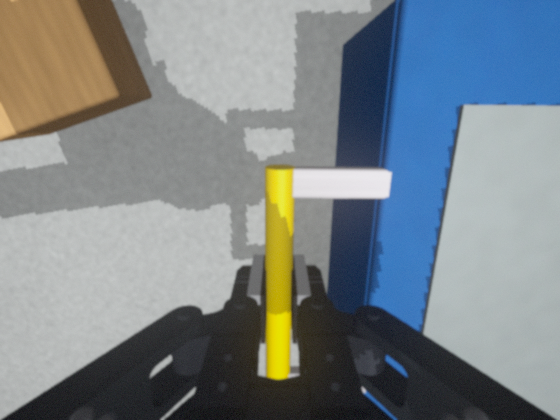

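Call:
drive_tool --steps '[[[230,0,0.025,-0.35,0,0,0],[230,0,0.06,-0.345,0,0,0],[230,0,0.095,-0.335,0,0,0],[230,0,0.125,-0.325,0,0,0],[230,0,0.16,-0.31,0,0,0]]]'

```text
clock: 3.5
tool_pos: [450.8, 102.2, 186.5]
tool_rot: [-2.42, -1.995, 0.005]
force: [-1.8, 6.3, -3.9]
grip_width: 10.6
```

```bash
python3 - <<'E'
from h import *
s,p,R=state();print(s['clock'],p,s['grip_width'],s['force'],s['moment'])
print((p-np.array([426.3,107.3,88.2]))[:2]@[np.cos(YAW),np.sin(YAW)])
c=snap('scene','s3.png')
E
```

```text
3.5 [450.79314749 102.22303257 186.4760167 ] 10.590171650251415 [-1.7841034   6.28222302 -3.8839745 ] [ 0.80615972  0.54624931 -0.18463767]
25.012691655025765
```

View pics/s3.png

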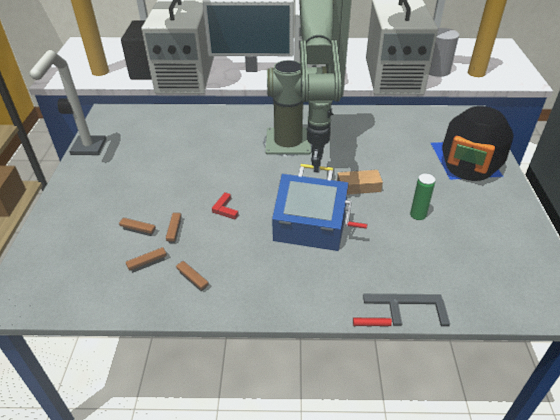

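The scene view shows the lid raised about half a radian, with the handle pinched at (317,168). I'll continue along the arc.

Call:
drive_tool --steps '[[[230,0.03,0.19,-0.295,0,0,0],[230,0,0.22,-0.275,0,0,0],[230,0,0.245,-0.25,0,0,0],[230,0,0.27,-0.225,0,0,0],[230,0,0.29,-0.195,0,0,0],[230,0,0.305,-0.17,0,0,0],[230,0,0.32,-0.135,0,0,0]]]'

```text
clock: 4.42
tool_pos: [561.1, 79.9, 284.1]
tool_rot: [2.422, 1.995, -0.005]
force: [-7.9, -4.3, 12.7]
grip_width: 10.7
```

```bash
cat > ang.py <<'E'
from h import *
s,p,R=state();g=p+R.apply([0,0,-18.7])
d=g-loc((85,0,100));x=d[:2]@[np.cos(YAW),np.sin(YAW)];y=d[:2]@[-np.sin(YAW),np.cos(YAW)]
print(s['clock'],np.round(p,1),'grip',s['grip_width'],'F',np.round(s['force'],1),'r',np.hypot(x,d[2]),'ly',y,'lid',np.arctan2(d[2],-x)-.02)
E
python3 ang.py
```

```text
4.425 [561.1  79.9 284.1] grip 10.741792921107583 F [-7.9 -4.3 12.7] r 214.8798711976837 ly 1.3911140706650964 lid 1.2135568814036384
```

Call:
drive_tool --steps '[[[230,0,0.15,-0.1,0,0,0],[230,0,0.15,-0.06,0,0,0]]]'

```text
clock: 4.68
tool_pos: [578.8, 76.3, 290.0]
tool_rot: [2.424, 1.996, -0.007]
force: [-2.6, -5.2, 1.7]
grip_width: 10.1
```

```bash
python3 ang.py
```

```text
4.675 [578.8  76.3 290. ] grip 10.10187725900892 F [-2.6 -5.2  1.7] r 215.34180082029798 ly 1.315779788853446 lid 1.3020873548735432
```

Call:
drive_tool --steps '[[[230,0,0.1,-0.02,0,0,0],[230,0,0.1,-0.02,0,0,0]]]'

```text
clock: 4.92
tool_pos: [590.9, 73.9, 292.5]
tool_rot: [2.424, 1.995, -0.006]
force: [-2.8, -5.1, 5.1]
grip_width: 10.9
```

```bash
python3 ang.py; python3 -c "
from h import *
c=snap('scene','s4.png');im=cv2.imread('pics/s4.png')
cv2.imwrite('pics/s4c.png',cv2.resize(im[110:260,250:400],None,fx=4,fy=4,interpolation=cv2.INTER_CUBIC))"
```

```text
4.925 [590.9  73.9 292.5] grip 10.851254764262588 F [-2.8 -5.1  5.1] r 215.0890854676603 ly 1.3229523013722564 lid 1.36025354449759
```

View pics/s4c.png

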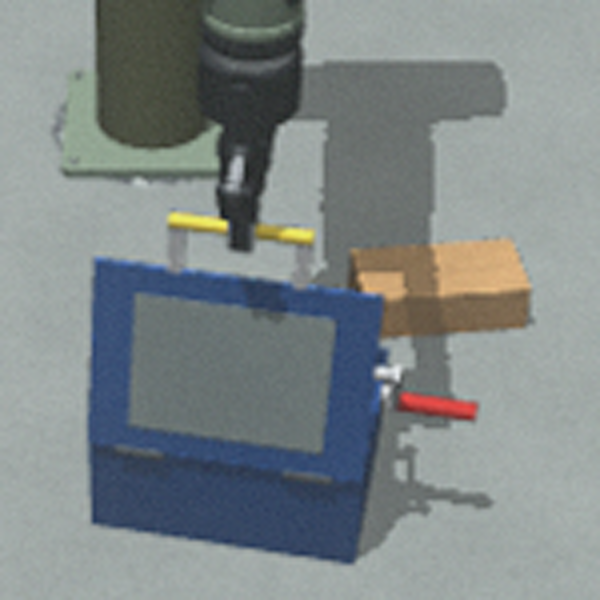

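The lid is nearly vertical and the grip's red end is at crop (475,410). The hard stop is not felt yet, so I'll keep going in small steps.

Call:
drive_tool --steps '[[[230,0,0.08,-0.01,0,0,0],[230,0,0.08,-0.01,0,0,0],[230,0,0,0,0,0,0]]]'

```text
clock: 5.35
tool_pos: [599.0, 72.3, 293.8]
tool_rot: [2.425, 1.997, -0.009]
force: [-6.8, -3.8, 6.6]
grip_width: 10.5
```

```bash
python3 ang.py
```

```text
5.35 [599.   72.3 293.8] grip 10.463101149877064 F [-6.8 -3.8  6.6] r 214.95230209795605 ly 1.2838701483995336 lid 1.3998715622183584
```

Call:
drive_tool --steps '[[[230,0,0.08,0,0,0,0],[230,0,0.08,0,0,0,0],[230,0,0,0,0,0,0]]]'

```text
clock: 5.72
tool_pos: [601.3, 71.9, 294.1]
tool_rot: [-2.415, -1.99, 0.029]
force: [-27.3, -2.1, 17.8]
grip_width: 10.7
```

```bash
python3 ang.py;  python3 -c "
from h import *
c=snap('scene','s5.png');im=cv2.imread('pics/s5.png')
cv2.imwrite('pics/s5c.png',cv2.resize(im[140:260,280:400],None,fx=5,fy=5,interpolation=cv2.INTER_CUBIC))"
```

```text
5.725 [601.3  71.9 294.1] grip 10.66133837923228 F [-27.3  -2.1  17.8] r 214.84317639698662 ly 1.3692930713002667 lid 1.4119686041163224
```

View pics/s5c.png

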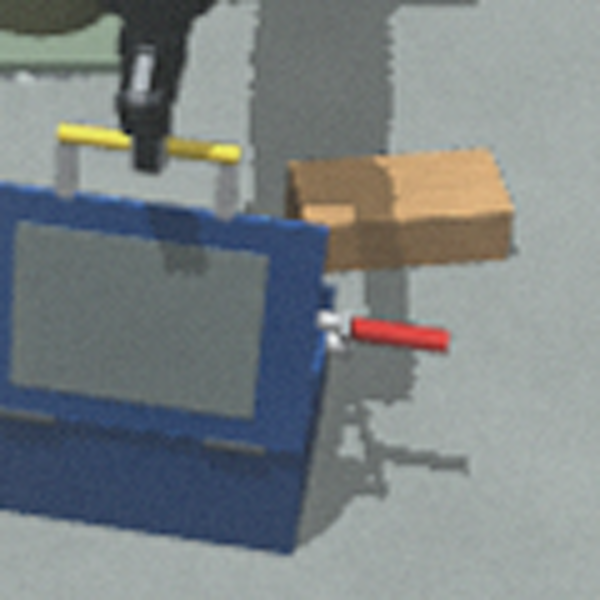

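The hard stop is felt at 27 N and the red grip has swung up to crop (400,335). Now I'll let go.

Call:
drive_tool --steps '[[[140,0,-0.1,0,0,0,0],[140,0,0,0,0,0,0],[140,0,0,0,0,0,0],[140,0,0,-0.3,0,0,0],[140,0,0,-0.5,0,0,0],[140,0,0,-0.5,0,0,0],[140,0,0,0,0,0,0],[140,0,0,0,0,0,0]]]'

```text
clock: 6.78
tool_pos: [604.5, 73.8, 371.1]
tool_rot: [2.424, 1.998, 0.001]
force: [-0.8, -0.7, 0.0]
grip_width: 38.4
```

```bash
python3 ang.py;  python3 -c "
from h import *
c=snap('scene','s6.png');im=cv2.imread('pics/s6.png')
cv2.imwrite('pics/s6c.png',cv2.resize(im[140:260,280:400],None,fx=5,fy=5,interpolation=cv2.INTER_CUBIC))
for k in (60,44,20):
  for y in (131,197):
    a=np.radians(k);print(k,y,np.array(proj(c,loc((-35+71*np.cos(a),y,100+71*np.sin(a)))))*5-[1400,700])"
```

```text
6.775 [604.5  73.8 371.1] grip 38.41537940837023 F [-0.8 -0.7  0. ] r 291.1050702442164 ly 3.7591777893511433 lid 1.4567268201422487
60 131 [350.14387703 297.92644152]
60 197 [450.9067813  311.31412205]
44 131 [345.89513717 327.10560881]
44 197 [446.81701681 340.7024188 ]
20 131 [339.97980241 370.96306134]
20 197 [440.51298709 384.7887782 ]
```

View pics/s6c.png

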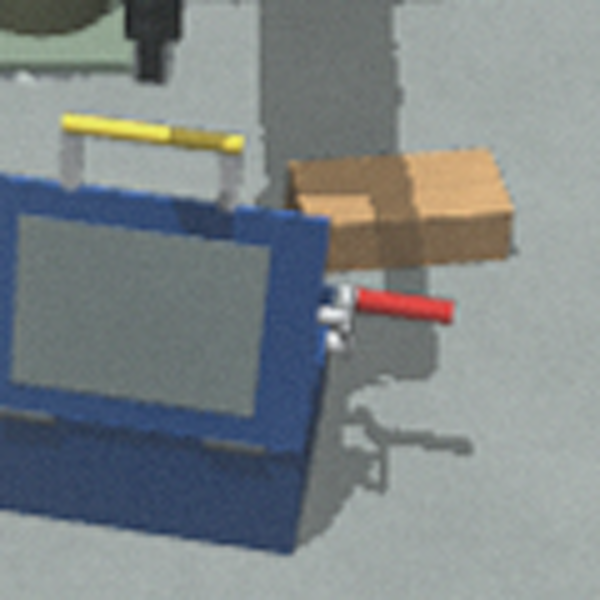

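The stay is locked: the red grip's end is at crop (450,311), which matches the 60° prediction, and the lid stands free. Next, the brush.

```bash
python3 - <<'E'
from h import *
plan((541,-394,371),down(np.pi),12)
E
```

```text
[-0.655, 0.038, -0.001] [-0.0, -0.0, -0.842]
[-0.653, -0.058, -0.001] [-0.0, -0.0, -0.842]
[-0.637, -0.153, -0.001] [-0.0, -0.0, -0.842]
[-0.608, -0.245, -0.001] [-0.0, -0.0, -0.842]
[-0.566, -0.331, -0.001] [-0.0, -0.0, -0.842]
[-0.511, -0.411, -0.001] [-0.0, -0.0, -0.842]
[-0.446, -0.481, -0.001] [-0.0, -0.0, -0.842]
[-0.37, -0.541, -0.001] [-0.0, -0.0, -0.842]
[-0.287, -0.589, -0.001] [-0.0, -0.0, -0.842]
[-0.198, -0.625, -0.001] [-0.0, -0.0, -0.842]
[-0.104, -0.647, -0.001] [-0.0, -0.0, -0.842]
[-0.008, -0.656, -0.001] [-0.0, -0.0, -0.842]
total [-471.3   27.3   -0.8]
```

Call:
drive_tool --steps '[[[140,-0.65,0.04,0,0,0,-0.84],[140,-0.65,-0.06,0,0,0,-0.84],[140,-0.64,-0.15,0,0,0,-0.84],[140,-0.61,-0.25,0,0,0,-0.84],[140,-0.57,-0.33,0,0,0,-0.84],[140,-0.51,-0.41,0,0,0,-0.84],[75,-0.45,-0.48,0.4,0,0,-0.84],[75,-0.37,-0.54,0.5,0,0,-0.84],[75,-0.29,-0.59,0.5,0,0,-0.84],[75,-0.2,-0.62,0.5,0,0,-0.84],[75,-0.1,-0.65,0.5,0,0,-0.84],[75,-0.01,-0.65,0.5,0,0,-0.84]]]'

```text
clock: 8.32
tool_pos: [540.0, -394.3, 194.3]
tool_rot: [0.002, -3.14, -0.003]
force: [0.6, -0.4, 0.5]
grip_width: 60.6
```

Call:
drive_tool --steps '[[[75,0,0,0,0,0,0],[75,0,0,0,0,0,0]]]'

```text
clock: 8.57
tool_pos: [540.8, -393.0, 196.3]
tool_rot: [-0.007, -3.141, -0.003]
force: [-0.2, -1.1, 1.3]
grip_width: 60.1
```

```bash
python3 - <<'E'
from h import *
s,p,R=state();print(p,s['grip_width'],R.as_matrix()[:2,0])
c=snap('wrist','w7.png')
h=cv2.cvtColor(cv2.imread('pics/w7.png'),cv2.COLOR_BGR2HSV)
print(proj(c,(565.7,-394.3,34)),proj(c,(630.7,-394.3,34)),proj(c,(500.7,-394.3,34)))
n,l,st,ce=cv2.connectedComponentsWithStats(cv2.inRange(h,(5,90,60),(20,255,255)))
for i in range(1,n):
    if st[i][4]>1500:
        ys,xs=np.nonzero(l==i);pts=np.array([ray(c,x,y,34)[:2] for x,y in zip(xs,ys)],np.float32);print(st[i],cv2.minAreaRect(pts))
E
```

```text
[ 540.84051308 -393.01856871  196.29556838] 60.12879202521127 [-0.9999897   0.00445712]
[np.float64(276.36662583617215), np.float64(211.2339206500726)] [np.float64(276.81080676163316), np.float64(270.04254433533805)] [np.float64(275.8626182788228), np.float64(144.50437627820543)]
[ 259  146   33  123 3760] ((565.1758422851562, -395.46014404296875), (30.22941017150879, 126.24700927734375), 89.63601684570312)
[  79  176  134   63 4221] ((560.0031127929688, -521.4949340820312), (127.15997314453125, 34.385623931884766), 72.50572967529297)
[ 199  299   76   62 2178] ((705.85888671875, -445.9714660644531), (36.13461685180664, 102.14337158203125), 31.636669158935547)
```

View pics/w7.png

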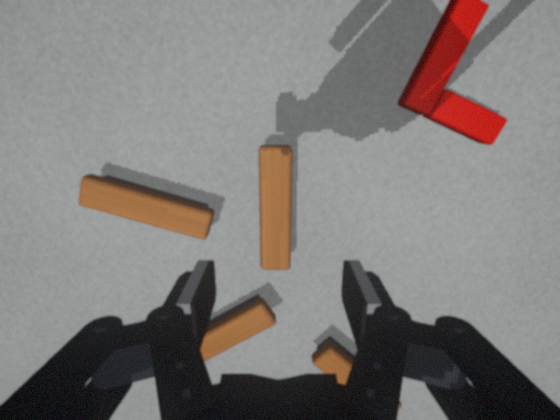

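The wrist view shows the chosen brush at (275,207), centred between the jaws, with its neighbours clear of the fingers. It measures (565,-395.5). I'll go down and grip.

Call:
drive_tool --steps '[[[75,0,-0.03,0.6,0,0,0],[75,0,0,0.6,0,0,0],[75,0,0,0.6,0,0,0],[75,0,0,0.6,0,0,0],[75,0,0,0.5,0,0,0],[75,0,0,0.2,0,0,0],[75,0,0,0,0,0,0],[180,0,0,0,0,0,0],[180,0,0,0,0,0,0],[180,0,0,0,0,0,0],[180,0,0,0,0,0,0]]]' --squeeze 50

```text
clock: 10.0
tool_pos: [542.4, -396.8, 13.6]
tool_rot: [0.005, 3.138, -0.004]
force: [1.1, 0.5, 5.5]
grip_width: 31.0
```

Call:
drive_tool --steps '[[[110,0,0,0,0,0,0],[110,0,0,0.13,0,0,0],[110,0,0,0,0,0,0],[180,0,0,0,0,0,0],[180,0,0,0,0,0,0],[180,0,0,0,0,0,0],[180,0,0,-0.3,0,0,0],[180,0,0,-0.6,0,0,0],[180,0,0,-0.6,0,0,0],[180,0,0,0,0,0,0]]]'

```text
clock: 11.25
tool_pos: [544.0, -398.2, 99.4]
tool_rot: [0.005, 3.134, -0.012]
force: [0.1, 0.6, -0.8]
grip_width: 31.1
```

```bash
python3 - <<'E'
from h import *
s,p,R=state();print(s['clock'],p,s['grip_width'],s['force'],R.as_matrix()[:2,0])
c=snap('wrist','w8.png');d=snap('scene','s8.png')
im=cv2.imread('pics/s8.png');cv2.imwrite('pics/s8c.png',cv2.resize(im[130:250,110:230],None,fx=5,fy=5,interpolation=cv2.INTER_CUBIC))
E
```

```text
11.25 [ 543.96012034 -398.20673153   99.39732973] 31.13660986997673 [ 0.13662771  0.62411997 -0.75746619] [-0.99996336  0.00318253]
```

View pics/w8.png

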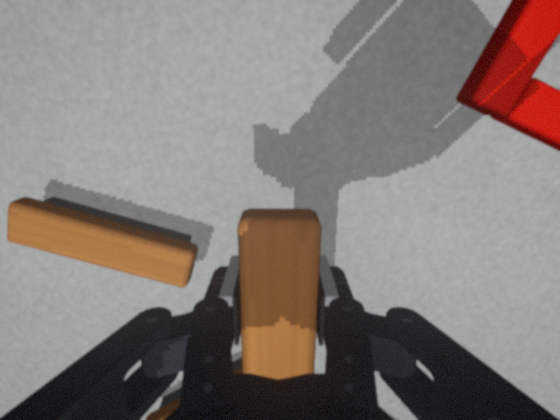

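View pics/s8c.png

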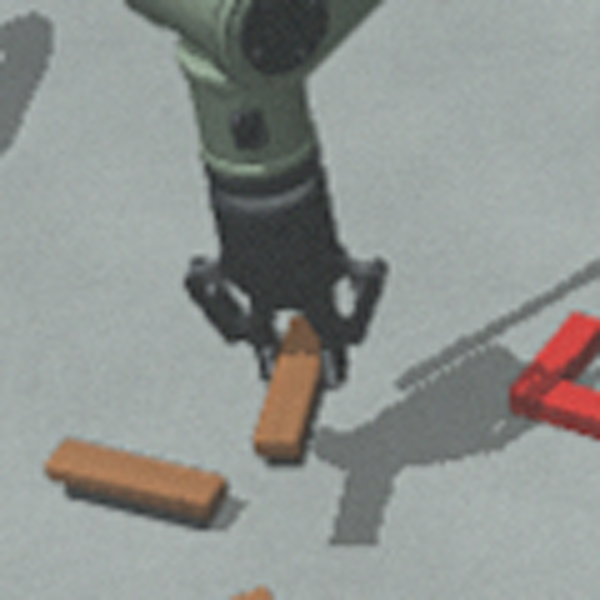

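The brush is held level across its back (wrist crop 240–320, row 210 on; lifted clear in the scene view). Now I'll carry it to the bay.

```bash
python3 - <<'E'
from h import *
print(loc((-40,-48.5,180)))
plan(loc((-40,-48.5,180)),down(YAW+np.pi),11)
E
```

```text
[498.56041627  41.46984943 180.        ]
[0.067, 0.662, -0.131] [-0.0, 0.001, 0.1]
[0.078, 0.661, -0.131] [-0.0, 0.001, 0.1]
[0.09, 0.659, -0.131] [-0.0, 0.001, 0.1]
[0.101, 0.658, -0.131] [-0.0, 0.001, 0.1]
[0.113, 0.656, -0.13] [-0.0, 0.001, 0.1]
[0.124, 0.654, -0.13] [-0.0, 0.001, 0.1]
[0.135, 0.651, -0.13] [-0.0, 0.001, 0.1]
[0.147, 0.649, -0.13] [-0.0, 0.001, 0.1]
[0.158, 0.646, -0.13] [-0.0, 0.001, 0.1]
[0.169, 0.644, -0.13] [-0.0, 0.001, 0.1]
[0.18, 0.641, -0.13] [-0.0, 0.001, 0.1]
total [ 43.9 436.9 -86.3]
```

Call:
drive_tool --steps '[[[180,0.07,0.66,-0.3,0,0,0.1],[180,0.08,0.66,-0.3,0,0,0.1],[180,0.09,0.66,-0.3,0,0,0.1],[180,0.1,0.66,-0.3,0,0,0.1],[180,0.11,0.66,-0.24,0,0,0.1],[180,0.12,0.65,0,0,0,0.1],[180,0.14,0.65,0,0,0,0.1],[180,0.15,0.65,0,0,0,0.1],[180,0.16,0.65,0,0,0,0.1],[180,0.17,0.64,0,0,0,0.1],[180,0.18,0.64,0,0,0,0.1],[180,0,0,0,0,0,0]]]'

```text
clock: 12.85
tool_pos: [496.2, 33.7, 177.8]
tool_rot: [-0.316, -3.121, 0.019]
force: [1.2, 4.0, -2.1]
grip_width: 30.7
```

```bash
python3 - <<'E'
from h import *
s,p,R=state();print(s['clock'],p,s['grip_width'],s['force'],R.as_matrix()[:2,0])
plan(loc((-28,-48.5,18)),down(YAW+np.pi),1)
c=snap('wrist','w9.png');d=snap('top','t9.png')
im=cv2.imread('pics/t9.png');cv2.imwrite('pics/t9c.png',cv2.resize(im[130:280,180:330],None,fx=4,fy=4,interpolation=cv2.INTER_CUBIC))
E
```

```text
12.85 [496.15682827  33.67943948 177.8156739 ] 30.702518786313167 [ 1.22906026  3.97115159 -2.06695528] [-0.97967744  0.20054709]
[-0.223, 0.171, 2.661] [-0.074, -0.021, -0.04]
total [-13.4  10.3 159.6]
```

View pics/w9.png

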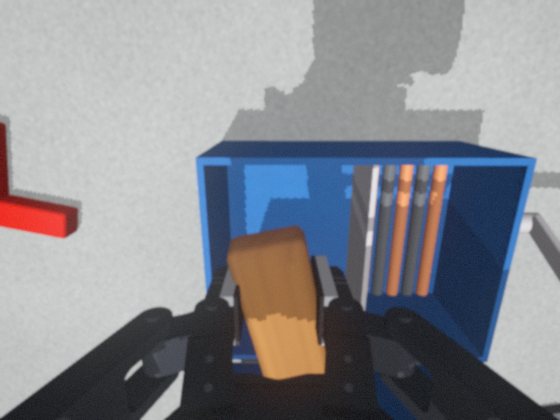

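View pics/t9c.png

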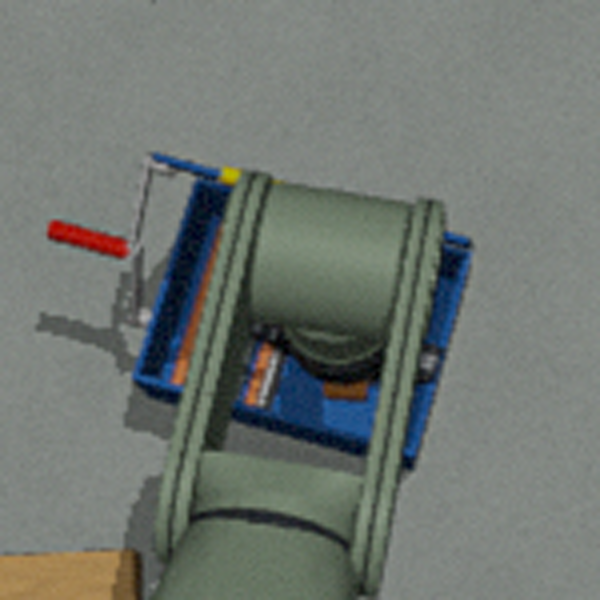

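Call:
drive_tool --steps '[[[180,0,0,0,0,0,0],[180,0,0,0,0,0,0]]]'

```text
clock: 13.2
tool_pos: [497.6, 42.8, 179.2]
tool_rot: [-0.303, -3.126, -0.001]
force: [-0.7, -0.8, -0.6]
grip_width: 30.6
```

```bash
python3 - <<'E'
from h import *
s,p,R=state();print(s['clock'],p,s['grip_width'],s['force'],s['moment'],R.as_matrix().round(3).tolist())
c=snap('wrist','w10.png');d=snap('scene','s10.png')
im=cv2.imread('pics/s10.png');cv2.imwrite('pics/s10c.png',cv2.resize(im[100:260,240:400],None,fx=3.7,fy=3.7,interpolation=cv2.INTER_CUBIC))
E
```

```text
13.2 [497.64922889  42.84587928 179.20830173] 30.644654706699285 [-0.66917783 -0.81222199 -0.56402621] [0.00839884 0.04077295 0.04187445] [[-0.981, 0.192, -0.001], [0.192, 0.981, 0.001], [0.001, 0.001, -1.0]]
```

View pics/w10.png

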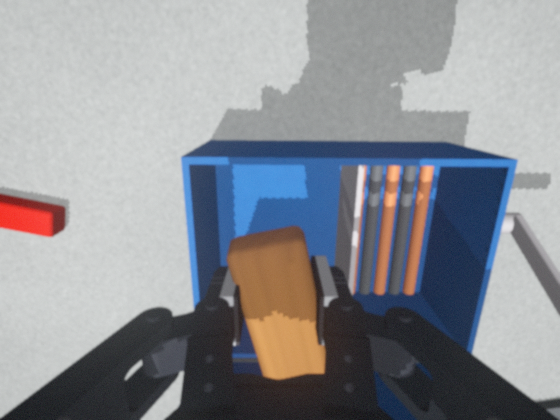

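View pics/s10c.png

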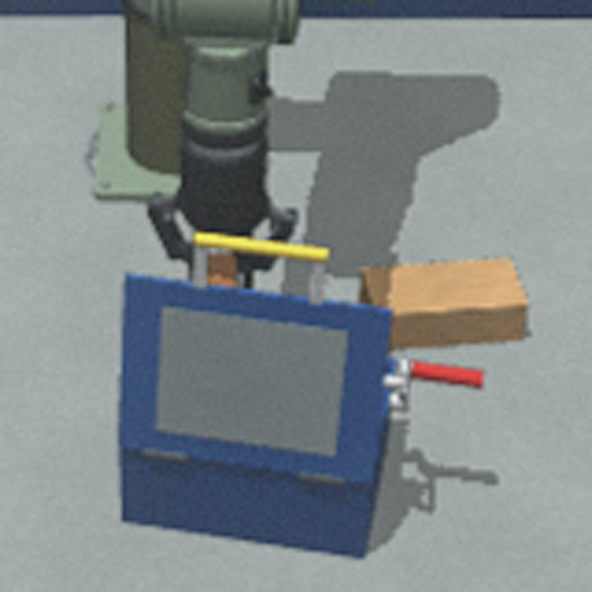

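The earlier force was inertia only; it has settled to about 0 N. The brush has yawed about 10° in the jaws, with its front end at (267,235), but it sits well inside the 123 mm bay (columns 215–345), and the stay is still locked. I'll lower it.

Call:
drive_tool --steps '[[[180,0,0,0.3,0,0,0],[180,-0.04,0,0.35,0,0,0],[180,-0.06,0,0.35,0,0,0],[180,-0.06,0,0.35,0,0,0],[180,-0.06,0,0.35,0,0,0],[180,0,0,0.35,0,0,0],[180,0,0,0.35,0,0,0],[180,0,0,0.1,0,0,0],[180,0,0,0,0,0,0]]]'

```text
clock: 14.42
tool_pos: [510.9, 39.4, 29.7]
tool_rot: [-0.305, -3.126, -0.0]
force: [0.5, 0.0, -1.7]
grip_width: 30.9
```

```bash
python3 - <<'E'
from h import *
s,p,R=state();print(s['clock'],p,s['grip_width'],s['force'],s['moment'])
c=snap('wrist','w11.png')
E
```

```text
14.425 [510.94416079  39.4138631   29.654193  ] 30.913704256536672 [ 0.50311986  0.01713071 -1.72449914] [-0.01229473  0.03357023  0.04087666]
```

View pics/w11.png

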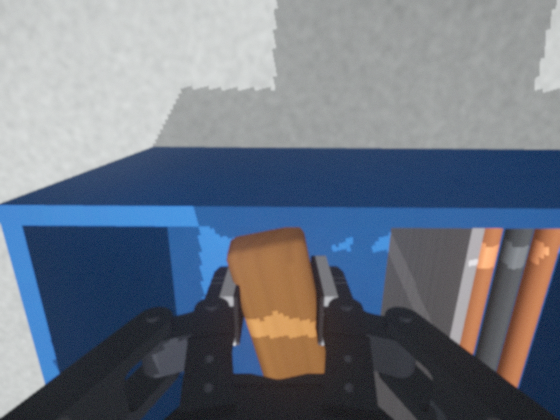

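The brush is inside the bay, between the left wall and the partition at column 390. I'll lower the last few millimetres and release.

Call:
drive_tool --steps '[[[180,0,0,0.15,0,0,0],[180,0,0,0.08,0,0,0],[180,0,0,0,0,0,0],[130,0,0,0,0,0,0],[100,0,0,0,0,0,0],[100,0,0,0,0,0,0],[100,0,0,0,0,0,0]]]'

```text
clock: 15.35
tool_pos: [512.4, 42.0, 17.0]
tool_rot: [0.307, 3.124, 0.007]
force: [1.1, 13.5, 4.4]
grip_width: 52.1
```

Call:
drive_tool --steps '[[[100,0,0,-0.2,0,0,0],[100,0,0,-0.4,0,0,0],[100,0.05,0,-0.6,0,0,0],[100,0.2,0,-0.6,0,0,0],[100,0.2,0,-0.6,0,0,0],[100,0.2,0,-0.6,0,0,0],[100,0,0,0,0,0,0]]]'

```text
clock: 16.23
tool_pos: [474.8, 46.2, 199.6]
tool_rot: [0.305, 3.118, -0.001]
force: [-0.1, -0.8, -0.0]
grip_width: 52.0
```

```bash
python3 - <<'E'
from h import *
s,p,R=state();print(s['clock'],p,s['grip_width'],s['force'])
c=snap('wrist','w12.png')
h=cv2.cvtColor(cv2.imread('pics/w12.png'),cv2.COLOR_BGR2HSV)
print(proj(c,loc((0,-48.5,39))))
E
```

```text
16.225 [474.82887958  46.17877163 199.61652122] 51.95938096322608 [-0.13407106 -0.83890991 -0.00674746]
[np.float64(277.7056561219689), np.float64(246.9176273498084)]
```

View pics/w12.png

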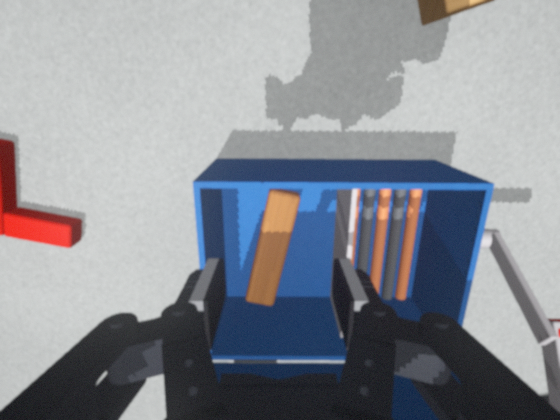

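The brush lies flat in the bay at (273,247), between the left wall and the partition, and it has been let go. Next is the red grip.

```bash
python3 - <<'E'
from h import *
plan(loc((-50,184,250)),down(YAW+np.pi/2),10)
E
```

```text
[-0.026, 0.388, -0.087] [0.002, 0.002, 0.9]
[0.035, 0.387, -0.087] [0.002, 0.002, 0.9]
[0.095, 0.377, -0.088] [0.002, 0.002, 0.9]
[0.153, 0.357, -0.088] [0.002, 0.002, 0.9]
[0.207, 0.329, -0.088] [0.002, 0.002, 0.9]
[0.256, 0.292, -0.088] [0.002, 0.002, 0.9]
[0.299, 0.249, -0.088] [0.002, 0.002, 0.9]
[0.334, 0.199, -0.088] [0.002, 0.002, 0.9]
[0.361, 0.144, -0.088] [0.002, 0.002, 0.9]
[0.379, 0.086, -0.087] [0.002, 0.002, 0.9]
total [-15.4 232.6 -52.4]
```

Call:
drive_tool --steps '[[[125,-0.03,0.39,-0.2,0,0,0.9],[125,0.03,0.39,-0.2,0,0,0.9],[125,0.1,0.38,-0.2,0,0,0.9],[125,0.15,0.36,-0.2,0,0,0.9],[125,0.21,0.33,-0.08,0,0,0.9],[125,0.26,0.29,0,0,0,0.9],[125,0.3,0.25,0,0,0,0.9],[125,0.33,0.2,0,0,0,0.9],[125,0.36,0.14,0,0,0,0.9],[125,0.38,0.09,0,0,0,0.9],[125,0,0,0,0,0,0],[125,0,0,0,0,0,0]]]'

```text
clock: 17.77
tool_pos: [533.1, 271.7, 247.2]
tool_rot: [-2.426, -1.996, 0.005]
force: [-0.2, 0.4, 0.9]
grip_width: 43.4
```

```bash
python3 - <<'E'
from h import *
s,p,R=state();print(s['clock'],p,s['grip_width'],s['force'],R.as_matrix()[:2,0])
plan(loc((0.5,184,250)),down(YAW+np.pi/2),1)
c=snap('wrist','w13.png')
for y in(131,197): print(np.round(proj(c,loc((0.5,y,161.5)))))
d=snap('scene','s13.png')
im=cv2.imread('pics/s13.png');cv2.imwrite('pics/s13c.png',cv2.resize(im[60:260,260:460],None,fx=3,fy=3,interpolation=cv2.INTER_CUBIC))
E
```

```text
17.775 [533.05271923 271.71058664 247.15202612] 43.44604285641907 [-0.19549552  0.39638749  0.90922277] [0.1925861 0.9812781]
[-0.002, 0.854, -0.049] [-0.012, 0.011, 0.007]
total [-0.1 51.3 -3. ]
[343. 278.]
[349. 198.]
```

View pics/w13.png

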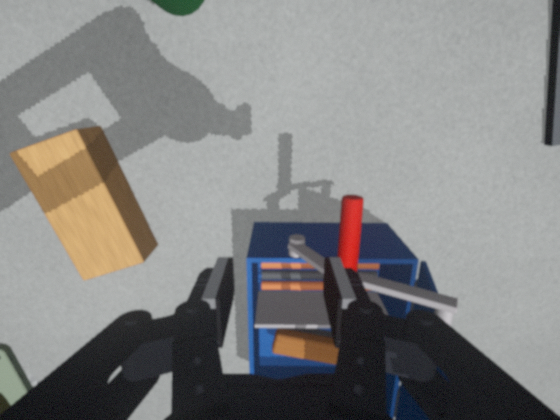

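View pics/s13c.png

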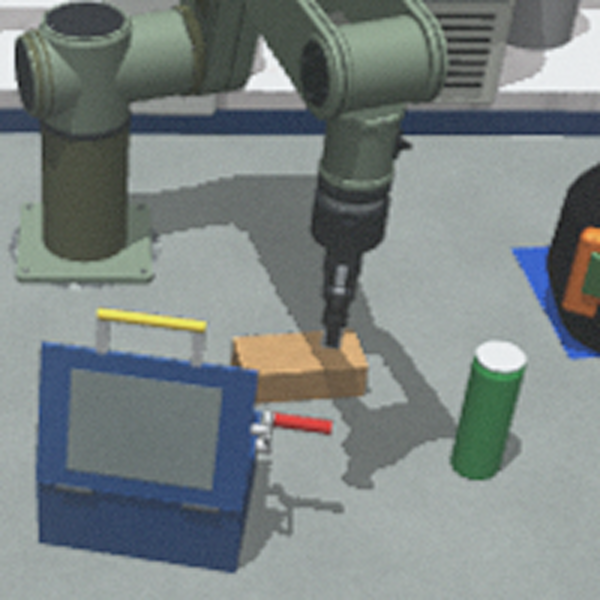

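The wrist view shows the red grip at column 350, rows 197–268, within 3 px of the prediction. I'll move 53 mm along the jaw axis, go down over it, and pinch.

Call:
drive_tool --steps '[[[125,0,0.4,0,0,0,0],[125,0,0.48,0,0,0,0],[125,0,0,0.4,0,0,0],[125,0,0,0.5,0,0,0],[125,0,0,0.5,0,0,0],[125,0,0,0.36,0,0,0],[125,0,0,0,0,0,0]]]'

```text
clock: 18.75
tool_pos: [583.5, 260.9, 140.6]
tool_rot: [-2.426, -1.993, 0.008]
force: [-0.8, -0.1, -0.1]
grip_width: 43.8
```

```bash
cat > kn.py <<'E'
from h import *
s,p,R=state();g=p+R.apply([0,0,-18.7])
d=g-loc((-35,0,100));x=d[:2]@[np.cos(YAW),np.sin(YAW)];y=d[:2]@[-np.sin(YAW),np.cos(YAW)]
print(s['clock'],np.round(p,1),'grip',s['grip_width'],'F',np.round(s['force'],1),'r',np.hypot(x,d[2]),'ly',y,'x,z',x,d[2],'deg',np.degrees(np.arctan2(d[2],x)))
E
python3 kn.py; python3 -c "
from h import *
snap('wrist','w14.png')"
```

```text
18.75 [583.5 260.9 140.6] grip 43.75436611368223 F [-0.8 -0.1 -0.1] r 69.33536758613253 ly 183.28546096842547 x,z 35.942248207801356 59.292056736741046 deg 58.776178009050696
```

View pics/w14.png

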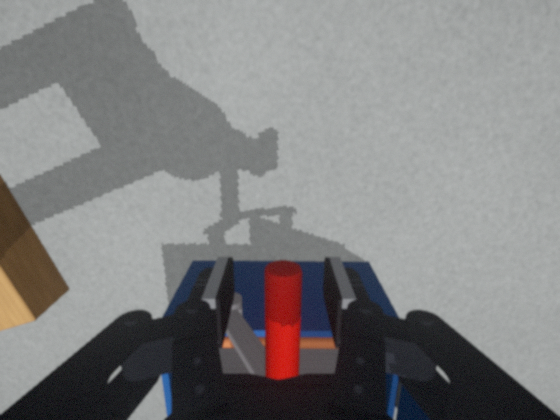

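The grip is centred between the jaws (column 283). I'll pinch it and fold the knee along the arc.

Call:
drive_tool --steps '[[[230,0,0,0,0,0,0],[230,0,0,0,0,0,0],[230,0,0,0,0,0,0],[230,0,0.07,0.045,0,0,0],[230,0,0.07,0.045,0,0,0],[230,0,0.06,0.055,0,0,0],[230,0,0.06,0.055,0,0,0]]]' --squeeze 35

```text
clock: 19.68
tool_pos: [601.0, 259.5, 131.6]
tool_rot: [2.427, 1.994, 0.001]
force: [-3.0, 1.0, 1.6]
grip_width: 14.4
```

```bash
python3 kn.py
```

```text
19.675 [601.  259.5 131.6] grip 14.442921825292064 F [-3.   1.   1.6] r 73.27878905844223 ly 185.20018888540307 x,z 53.24369815423643 50.34768646851842 deg 43.39865022673755
```

Call:
drive_tool --steps '[[[230,0,0.05,0.06,0,0,0],[230,0,0.05,0.065,0,0,0],[230,0,0.045,0.07,0,0,0],[230,0,0.04,0.07,0,0,0],[230,0,0.03,0.075,0,0,0],[230,0,0.03,0.075,0,0,0],[230,0,0,0,0,0,0]]]'

```text
clock: 20.55
tool_pos: [615.4, 256.4, 106.4]
tool_rot: [2.427, 1.994, 0.0]
force: [-3.3, -1.1, 5.0]
grip_width: 15.0
```

```bash
python3 kn.py; python3 -c "
from h import *
d=snap('scene','s15.png')
im=cv2.imread('pics/s15.png');cv2.imwrite('pics/s15c.png',cv2.resize(im[100:260,260:420],None,fx=3.7,fy=3.7,interpolation=cv2.INTER_CUBIC))"
```

```text
20.55 [615.4 256.4 106.4] grip 15.021693603886492 F [-3.3 -1.1  5. ] r 72.40345661739084 ly 184.98566849660668 x,z 67.9289748951907 25.058230181617944 deg 20.248447049034546
```

View pics/s15c.png

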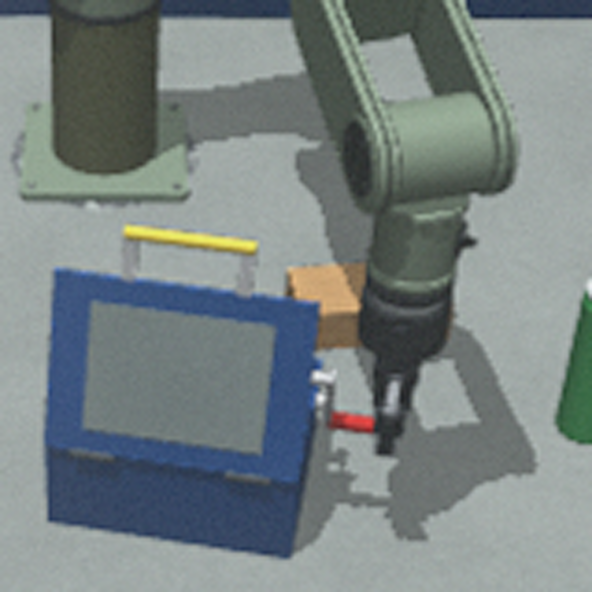

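The lid still stands and the knee is folded to about 20° (grip at crop (355,423)). I'll nudge it 3 mm further to sit mid-band, then release and back off.

Call:
drive_tool --steps '[[[230,0,0.015,0.05,0,0,0],[230,0,0,0,0,0,0],[125,0,0,0,0,0,0],[125,0,0,0,0,0,0],[125,0,0,0,0,0,0]]]'

```text
clock: 21.22
tool_pos: [615.8, 256.1, 102.5]
tool_rot: [-2.427, -1.994, 0.001]
force: [-0.6, 0.9, -0.7]
grip_width: 43.5
```

```bash
python3 kn.py; python3 -c "
from h import *
d=snap('scene','s16.png')
im=cv2.imread('pics/s16.png');cv2.imwrite('pics/s16c.png',cv2.resize(im[100:260,260:420],None,fx=3.7,fy=3.7,interpolation=cv2.INTER_CUBIC))
for a in np.arange(1.0,1.45,.05):
  print(round(a,2),[np.round((np.array(proj(d,loc((85-210*np.cos(a+.02),y,100+210*np.sin(a+.02)))))-[260,100])*3.7).tolist() for y in(-48,48)])"
```

```text
21.225 [615.8 256.1 102.5] grip 43.52659159065641 F [-0.6  0.9 -0.7] r 71.647378676575 ly 184.74673667926794 x,z 68.4448860846017 21.18122848397681 deg 17.195414134198582
1.0 [[143.0, 220.0], [252.0, 234.0]]
1.05 [[141.0, 221.0], [251.0, 235.0]]
1.1 [[139.0, 223.0], [250.0, 237.0]]
1.15 [[137.0, 226.0], [248.0, 239.0]]
1.2 [[135.0, 229.0], [247.0, 242.0]]
1.25 [[133.0, 232.0], [245.0, 246.0]]
1.3 [[130.0, 237.0], [244.0, 251.0]]
1.35 [[128.0, 241.0], [242.0, 256.0]]
1.4 [[126.0, 247.0], [240.0, 261.0]]
```

View pics/s16c.png

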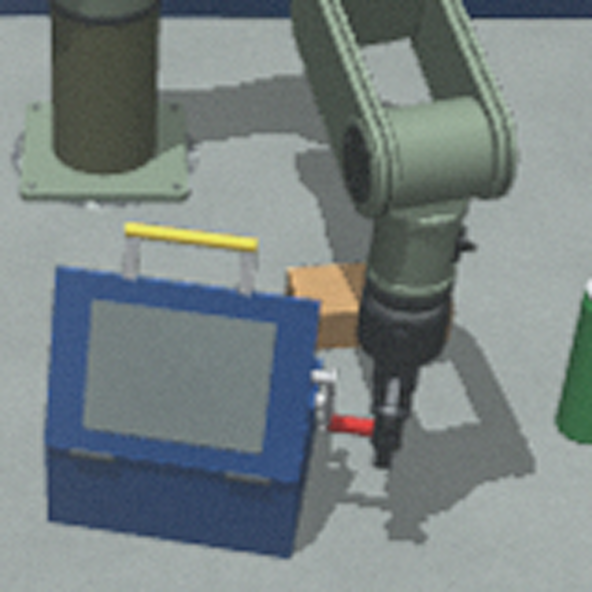

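Released; the knee and lid hold. The handle at crop (125–257, 231–244) corresponds to lid ≈1.1 rad. I'll move up and over to the handle.

Call:
drive_tool --steps '[[[125,0,0,-0.4,0,0,0],[125,0,0,-0.7,0,0,0],[125,0,0,-0.8,0,0,0],[125,0,0,-0.8,0,0,0],[125,0,0,-0.8,0,0,0],[125,0,0,-0.8,0,0,0],[125,-0.7,-0.1,-0.1,0,0,0],[125,-0.8,-0.14,0,0,0,0],[125,-0.8,-0.15,0,0,0,0],[125,-0.78,-0.14,0,0,0,0],[125,0,0,0,0,0,0],[125,0,0,0,0,0,0]]]'

```text
clock: 22.78
tool_pos: [549.1, 81.3, 367.3]
tool_rot: [-2.428, -1.994, -0.001]
force: [0.9, 0.5, -0.2]
grip_width: 43.4
```

```bash
python3 - <<'E'
from h import *
s,p,R=state();print(s['clock'],p,s['grip_width'],s['force'])
plan(loc((-3,0,272)),down(YAW+np.pi/2),1)
c=snap('wrist','w17.png')
for a in(1.0,1.05,1.1,1.15,1.2): print(a,[np.round(proj(c,loc((85-210*np.cos(a+.02),y,100+210*np.sin(a+.02))))).tolist() for y in(-44,44)])
E
```

```text
22.775 [549.10103199  81.316056   367.30172609] 43.408293356552456 [ 0.86355968  0.52740515 -0.24321355]
[-0.008, -0.082, 1.588] [0.002, -0.004, -0.003]
total [-0.5 -4.9 95.3]
1.0 [[244.0, 267.0], [239.0, 155.0]]
1.05 [[255.0, 270.0], [252.0, 156.0]]
1.1 [[267.0, 273.0], [265.0, 158.0]]
1.15 [[279.0, 276.0], [279.0, 159.0]]
1.2 [[293.0, 279.0], [294.0, 160.0]]
```

View pics/w17.png

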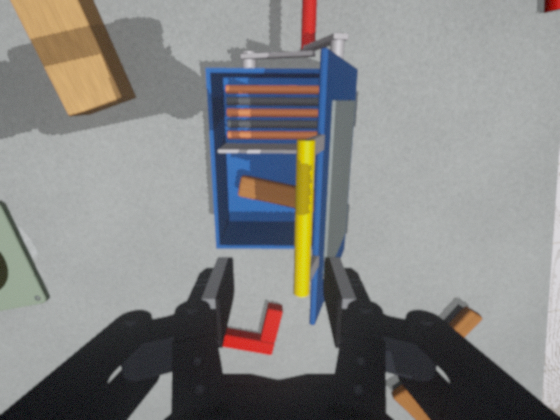

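The bar is at column ~305, so the lid is at ≈1.23 rad and the jaws need 16 mm more along tool y. I'll shift, go down, and pinch.

Call:
drive_tool --steps '[[[140,0,0.27,0,0,0,0],[140,0,0,0.4,0,0,0],[140,0,0,0.5,0,0,0],[140,0,0,0.4,0,0,0],[140,0,0,0.08,0,0,0],[140,0,0,0,0,0,0]]]'

```text
clock: 23.58
tool_pos: [565.6, 78.3, 284.4]
tool_rot: [2.427, 1.995, 0.0]
force: [-0.2, 0.5, 0.5]
grip_width: 38.3
```

```bash
python3 ang.py; python3 -c "
from h import *
d=snap('wrist','w18.png')
d=snap('scene','s18.png')
im=cv2.imread('pics/s18.png');cv2.imwrite('pics/s18c.png',cv2.resize(im[100:260,260:420],None,fx=3.7,fy=3.7,interpolation=cv2.INTER_CUBIC))"
```

```text
23.575 [565.6  78.3 284.4] grip 38.308034807091964 F [-0.2  0.5  0.5] r 213.7198125702482 ly 0.6489596170403252 lid 1.2347947744892487
```

View pics/w18.png

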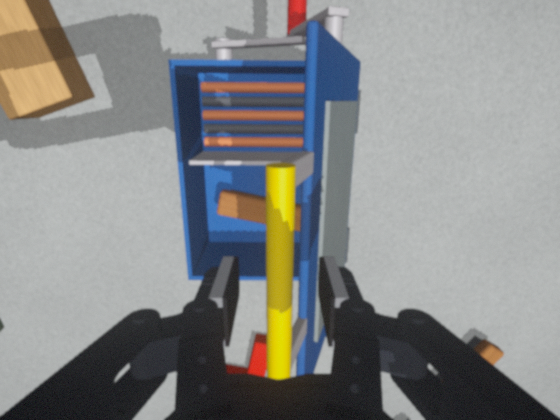

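View pics/s18c.png

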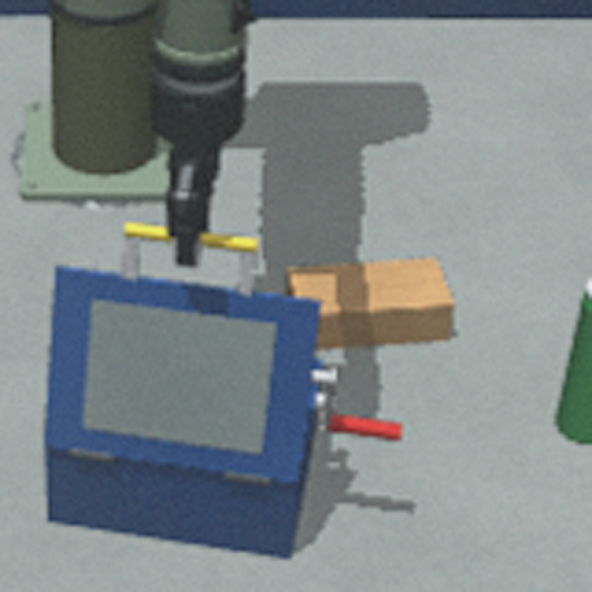

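Call:
drive_tool --steps '[[[230,0,0,0,0,0,0],[230,0,0,0,0,0,0],[230,0,0,0,0,0,0]]]' --squeeze 35

```text
clock: 24.05
tool_pos: [565.4, 78.0, 285.6]
tool_rot: [2.426, 1.993, 0.003]
force: [-0.9, 0.4, 2.4]
grip_width: 10.7
```

```bash
python3 ang.py; cat > dn.py <<'E'
from h import *
s,p,R=state();g=p+R.apply([0,0,-18.7]);d=g-loc((85,0,100))
x=d[:2]@[np.cos(YAW),np.sin(YAW)]-1.4;z=d[2]-3.5
a=np.arctan2(z,-x);r=np.hypot(x,z);print('a',a,'r',r,'z',z,'F',s['force'])
st=.07
while a>.02:
    b=max(a-st,.02);print(round(b,3),np.round([(-r*np.cos(b)+r*np.cos(a))/60,(r*np.sin(a)-r*np.sin(b))/60],3).tolist());a=b
E
python3 dn.py
```

```text
24.05 [565.4  78.  285.6] grip 10.690503097722342 F [-0.9  0.4  2.4] r 214.8569387374541 ly 0.2594048593654972 lid 1.2357647932104752
a 1.244369126942566 r 211.9767342695423 z 200.7831001630899 F [-0.85314899  0.35567008  2.44506758]
1.174 [-0.231, 0.087]
1.104 [-0.225, 0.103]
1.034 [-0.217, 0.119]
0.964 [-0.208, 0.134]
0.894 [-0.198, 0.148]
0.824 [-0.187, 0.161]
0.754 [-0.176, 0.174]
0.684 [-0.163, 0.186]
0.614 [-0.15, 0.197]
0.544 [-0.135, 0.207]
0.474 [-0.121, 0.216]
0.404 [-0.105, 0.224]
0.334 [-0.089, 0.231]
0.264 [-0.073, 0.236]
0.194 [-0.056, 0.241]
0.124 [-0.039, 0.244]
0.054 [-0.022, 0.246]
0.02 [-0.005, 0.121]
```

The bar is held (10.7 mm opening). I'll lower along the arc at about 0.55 rad/s.

Call:
drive_tool --steps '[[[230,0,-0.23,0.085,0,0,0],[230,0,-0.225,0.105,0,0,0],[230,0,-0.215,0.12,0,0,0],[230,0,-0.21,0.135,0,0,0],[230,0,-0.2,0.15,0,0,0],[230,0,-0.185,0.16,0,0,0]]]'

```text
clock: 24.8
tool_pos: [490.2, 93.2, 239.0]
tool_rot: [2.427, 1.994, 0.003]
force: [-1.9, 3.2, 3.4]
grip_width: 10.5
```

```bash
python3 dn.py; python3 -c "
from h import *
d=snap('scene','s19.png')
im=cv2.imread('pics/s19.png');cv2.imwrite('pics/s19c.png',cv2.resize(im[100:260,260:420],None,fx=3.7,fy=3.7,interpolation=cv2.INTER_CUBIC))"
```

```text
a 0.8173510353896621 r 211.37313949688217 z 154.16205841048583 F [-1.94953202  3.22540509  3.36713941]
0.747 [-0.174, 0.175]
0.677 [-0.161, 0.187]
0.607 [-0.148, 0.197]
0.537 [-0.134, 0.207]
0.467 [-0.119, 0.216]
0.397 [-0.103, 0.224]
0.327 [-0.087, 0.231]
0.257 [-0.071, 0.236]
0.187 [-0.054, 0.24]
0.117 [-0.037, 0.244]
0.047 [-0.02, 0.246]
0.02 [-0.003, 0.096]
```

View pics/s19c.png

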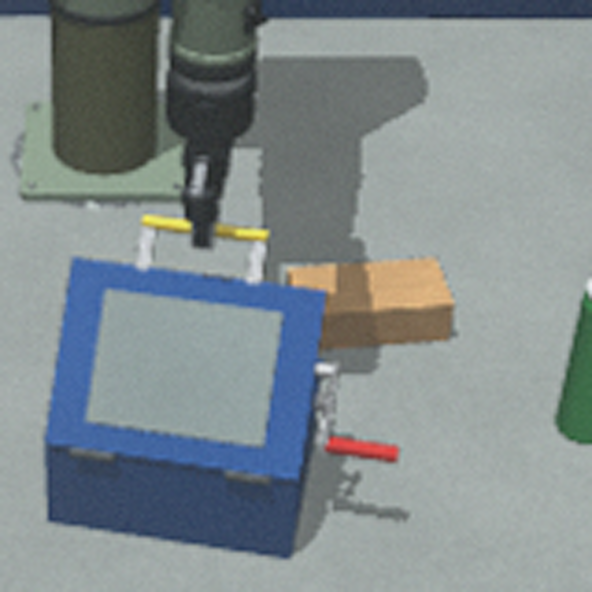

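The lid follows the gripper at about 0.8 rad, and the knee folds the right way (grip at crop (362,449)). I'll continue.

Call:
drive_tool --steps '[[[230,0,-0.175,0.175,0,0,0],[230,0,-0.16,0.185,0,0,0],[230,0,-0.15,0.2,0,0,0],[230,0,-0.135,0.205,0,0,0],[230,0,-0.12,0.215,0,0,0],[230,0,-0.105,0.225,0,0,0],[230,0,-0.085,0.23,0,0,0]]]'

```text
clock: 25.72
tool_pos: [435.8, 104.0, 152.2]
tool_rot: [2.427, 1.994, 0.003]
force: [1.4, 4.7, -0.5]
grip_width: 10.4
```

```bash
python3 dn.py
```

```text
a 0.32512142200137045 r 211.13274068375978 z 67.44083271094033 F [ 1.42720148  4.66448361 -0.47297433]
0.255 [-0.07, 0.236]
0.185 [-0.054, 0.24]
0.115 [-0.037, 0.244]
0.045 [-0.02, 0.245]
0.02 [-0.003, 0.088]
```

Call:
drive_tool --steps '[[[230,0,-0.07,0.235,0,0,0],[230,0,-0.055,0.24,0,0,0],[230,0,-0.03,0.2,0,0,0],[230,0,-0.015,0.15,0,0,0],[230,0,-0.01,0.1,0,0,0],[230,0,0,0,0,0,0]]]'

```text
clock: 26.48
tool_pos: [426.1, 106.0, 97.0]
tool_rot: [2.427, 1.993, 0.005]
force: [5.7, 4.7, -3.0]
grip_width: 10.5
```

```bash
python3 dn.py
```

```text
a 0.05817545851325015 r 210.36012331812861 z 12.230894894483171 F [ 5.74208614  4.74348647 -3.03231043]
0.02 [-0.005, 0.134]
```

Call:
drive_tool --steps '[[[230,0,0,0.07,0,0,0],[230,0,0,0.07,0,0,0],[230,0,0,0.05,0,0,0],[230,0,0,0,0,0,0]]]'

```text
clock: 26.98
tool_pos: [426.2, 106.1, 92.3]
tool_rot: [2.427, 1.995, 0.001]
force: [-16.3, 2.5, 48.1]
grip_width: 10.5
```

```bash
python3 dn.py;python3 -c "
from h import *
d=snap('wrist','w20.png')"
```

```text
a 0.03571006359445046 r 210.05008573456266 z 7.49930781875328 F [-16.25057452   2.51694013  48.0593473 ]
0.02 [-0.002, 0.055]
```

View pics/w20.png

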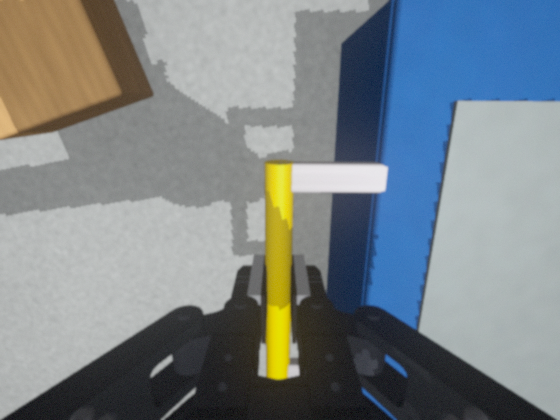

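The contact force rose to 48 N and the view matches the initial shut picture, so the lid is on the rim. I'll relax, open, and leave upward.

Call:
drive_tool --steps '[[[230,0,0,-0.08,0,0,0],[230,0,0,0,0,0,0],[165,0,0,0,0,0,0],[165,0,0,0,0,0,0],[165,0,0,0,0,0,0]]]'

```text
clock: 27.65
tool_pos: [423.7, 105.2, 89.7]
tool_rot: [-2.427, -1.993, 0.004]
force: [-0.4, 0.2, 0.7]
grip_width: 29.9
```

Call:
drive_tool --steps '[[[165,0,0,-0.3,0,0,0],[165,0,0,-0.6,0,0,0],[165,0,0,-0.8,0,0,0],[165,0,0,-0.8,0,0,0],[165,0,-0.4,-0.8,0,0,0],[165,0,-0.6,0,0,0,0],[165,0,0,0,0,0,0],[165,0,0,0,0,0,0]]]'

```text
clock: 28.65
tool_pos: [366.1, 117.0, 288.2]
tool_rot: [-2.427, -1.994, 0.002]
force: [0.3, 0.0, -0.2]
grip_width: 29.9
```

```bash
python3 - <<'E'
from h import *
s,p,R=state();print(s['clock'],p,s['grip_width'],s['force'])
d=snap('scene','s21.png');t=snap('top','t21.png')
im=cv2.imread('pics/s21.png');z=cv2.imread('pics/scene0.png')
cr=lambda i:cv2.resize(i[170:255,260:380],None,fx=6,fy=3.4,interpolation=cv2.INTER_CUBIC)
cv2.imwrite('pics/s21c.png',np.vstack([cr(im),cr(z)]))
print('diff',np.abs(im[195:255,265:370].astype(int)-z[195:255,265:370]).max(2).mean())
E
```

```text
28.65 [366.08042387 117.01454105 288.20511586] 29.895382693261176 [ 0.33470833  0.02962814 -0.15336889]
diff 3.2742857142857145
```

View pics/s21c.png

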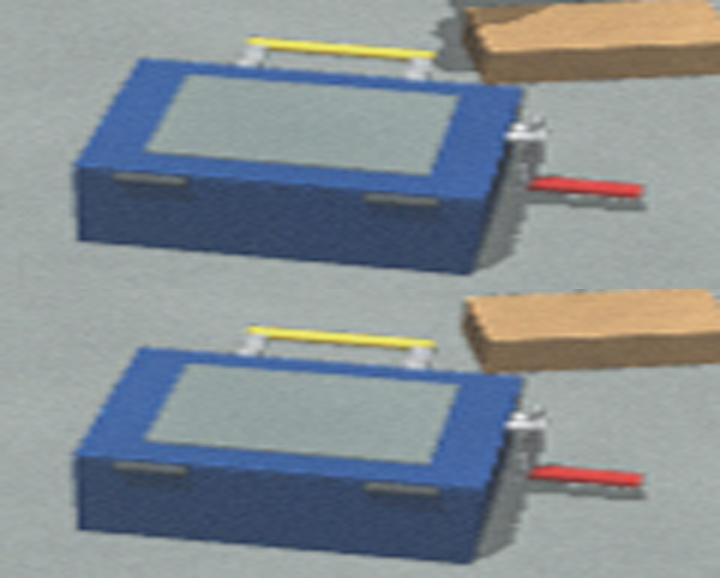

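View pics/s21.png

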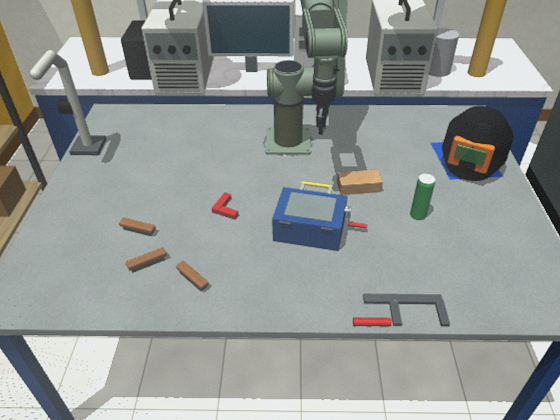

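The lid is fully shut: its handle, edges and grip sit at the same pixels as at the start (mean difference ≈3, noise level). The bystanders have not moved and the robot is clear. I'm handing in.

```bash
python3 -c "
from bench import arm
print(arm.close_job())"
```

```text
the job is handed in; nothing more can be done
None
```

The brush nearest the base is in the empty bay with the lid shut over it. I handed the job in at about 29 s on the robot's clock; no verdict was reported.

1. **Opening:** I raised the lid by its handle to the hard stop (about 27 N) and let go. The stay snapped into lock, with the grip seen at the predicted 60°.
2. **Placing:** I laid the brush in the bay. It had yawed about 10° in the jaws on the way. On release the tool read about 13 N sideways, likely a finger touching a wall. A wrist picture then showed the brush flat in the bay.
3. **Closing:** I folded the knee by its red grip to about 17°, with the lid still up. I then lowered the lid by its handle at about 0.55 rad/s. It seated with about 48 N of reaction at the wrist, above 40 N, but on the fingers rather than the arm or gripper body. I released it and backed off.

**Last checks:** The final scene picture matches the starting one for lid, handle and grip. The square, can and carton look unmoved, and the tool force was near zero, well clear of the box. The brush can't be seen under the shut lid; it was last seen in the bay in the wrist picture just before lowering.

**Disagreement:** With the lid shut, the tool height read 92 mm under load, against 88 mm at the start. I put this down to the bar sitting at a different height in the pads.

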